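# Swing the seed chute over the pot and open the gate

### The arm

A 7-joint arm with a two-finger parallel gripper is mounted at the origin on the work surface. World frame = base frame: x ahead of the robot, y to its left, z up, the work surface at z = 0. Lengths are in m, angles in rad, forces in N, time in s.
With the tool pointing down it reaches from about 0.4 to 0.85 m from the base axis. Payload 10.4 kg.
Tool frame: the origin (TCP) lies midway between the tips of the shut fingers; the grasp point (between the pads) lies 19 mm behind it; z points along the fingers, y is the direction in which the jaws open and shut (so a half turn about z gives the same grasp; the last joint's range is limited). The gripper opens to 85 mm and grips with 20 to 120 N. Pads are 22 mm wide; open, the fingers measure 114 mm over their backs; the gripper's body (76 mm by 85 mm) begins 54 mm behind the grasp point. The pads swing forward as they close: fully open they stand 13 mm farther back than shut.
Start: joints at [1.242, 0.332, -0.065, 1.46, 0.022, 1.35, -0.088], TCP at [0.188, -0.596, 0.231] pointing down, gripper open.
Joint ranges: [-2.6, 2.6], [-0.5, 2.12], [-1.47, 1.34], [0.16, 2.42], [-1.27, 4.41], [0.06, 2.06], [-2.6, 2.6]. Speed limits (rad/s): [2.22, 2.22, 2.79, 2.79, 3.14, 3.14, 3.14].

### API

Orientations are given as a 3x3 rotation matrix whose columns are the frame's x, y, z axes.
In Python, from plant import robot gives the robot as it stands.
- The arm moves only by the shell command python3 -m creep 'ROWS' [FORCE]. ROWS is JSON, a list of rows, each an object of numbers: "claw": the opening, from -1 (shut) to 1 (fully open), so that 0 is half open; "dx", "dy", "dz": the shift along the tool's x, y, z in mm; "spin": the turn about the tool's z in degrees. A call has 1 to 12 rows; each row shifts and turns the commanded pose from where the row before left it, along the tool's axes as they then stand; what a row does not reach is not made up. A row lasts 1/10 s, in which the tool goes at most 50 mm and 8.59 degrees, less where a joint would pass 70% of its speed; a pose out of reach is approached as far as the arm can. A call is refused whole if a number of a shift passes 50 or a number of a turn 8.59, either way. A call with a gripper value outside its range is refused whole. The fingers move at their own pace and stop on an object; FORCE is the grip in N (left out, the last holds). Time passes only in rows, so rows that do not move let the fingers close. It gives the time, the measured TCP pose, the force and the opening at its end, in the units of the state.
- robot.get_obs(): the state, without advancing time (a new reading comes with each control period).
- robot.camera(name): name is "scene" or "top" or "wrist"; returns the picture (420x560x3 uint8, red, green, blue); there is no depth.
- robot.camera_info(name): a dict with "fx", "fy", "cx", "cy" (pixels), "distortion" ([k1, k2, p1, p2, k3] as OpenCV has them; the pictures are not rectified), "rvec" (rotation vector, rad) and "tvec" (3), from world to camera coordinates, as OpenCV has them. Camera axes: x right, y down, z forward; pixel columns grow to the right and rows downward; lengths in m; the calibration is good to about 2 mm. A picture is of the moment at which its call begins: read the wrist's pose just before it. camera_info takes no time and is no camera call; for the wrist camera it gives the pose at the moment of the call.
- robot.finish_job(): hands the job in, once; it reports no verdict.
Trained networks look in the newest picture that a camera, given by its name, has taken for a name from the list of things; names that differ only in an ending like _2 or _b are one class to them, and where a whole thing is asked for, a point or a joint stands for the part that bears it (a point fixed in the world has none). Each returns a list of dicts, best first, with "confidence" (0 to 1); they miss things now and then, are a little off and sometimes report something else, mostly with a low value. They report only what shows in the picture. A call takes as long as a camera call. They do not tell look-alikes from the thing itself.
- robot.spot_in(camera, name): "location" ([column, row] in pixels, amid what is visible of it).
- robot.trace(camera, name): "pixels" (420x560 bool, what is visible of it) and "location" ([column, row] in pixels, amid what is visible of it).
The state is a dict: "time_s": time; "q": joint angles; "joint_velocities": joint speeds; "joint_torque": joint torques, N m; "ee_pos": TCP position; "tool_rot": TCP orientation; "contact_force": force on the tool from outside, world axes, zero at the start; "ft_torque": the same for the moment, N m; "opening": finger opening in m.
Only numpy, scipy, OpenCV 4.12 (cv2) and the standard library are available. Lean on these libraries where they do the work, as an engineer would, in place of code of your own. Each camera call takes 0.05 s, during which the arm holds its last target.

### The job

On the shop counter, get the seed dispenser ready to fill the open aluminium cooking pot: with a fingertip, gently push the side of the swing chute round until its mouth is centred over the pot. Leave the chute there, and only then gently push the gate lever all the way over to its open stop. Do not grasp, lift or shift anything: the pot, mug, jar and brass weight stay where they stand.

Things in the scene. Friction and masses are not known exactly. Their poses are not given: they have to be found in the camera images.
- dispenser: Fixed green cast seed dispenser. Origin: on the drum's upright axis, on the counter; z up. Foot 156 mm across, 12 mm high; drum 116 mm across up to 100 mm; the chute's collar, 124 mm across, from 102 to 142 mm; aluminium hopper above it, at most 120 mm across, top at 219 mm. Own +x: the direction in which the chute points at joint value 0. On the -x side is the gate housing, a green box and post up to 96 mm high, reaching 140 mm from the drum axis.
- chute (a joint): Angle (rad) of the swing chute about the drum's upright axis; 0 along the dispenser's own +x, positive anticlockwise seen from above, stops at -1.2 and 1.2. It moves with light friction (about 1 N at the push point, with a little damping) and stays where it is left. Push it with no more than 30 N.
- chute_mouth (a point): Point under the mouth of the chute, 190 mm from the drum axis on the chute's centreline, 102 mm above the counter; turns with the chute. The chute is an open steel trough, 48 mm wide outside, from 55 to 205 mm from the axis, sloping down outwards by 6 degrees; its end overhangs this point by 15 mm. Its underside stays at least 95 mm above the counter, clear of everything standing there.
- chute_push (a point): Point on the chute's centreline 140 mm from the drum axis, 124 mm above the counter; a good distance out to push. Here the two upright side walls (outer faces 24 mm either side of the centreline) span heights 104 to 141 mm; push either one from outside.
- gate (a joint): Angle (rad) of the gate lever about its upright pivot: 0 is shut, 1.2 is fully open against the stop; grows anticlockwise seen from above. Starts at or near shut. Light friction (about 1 N at the knob, with a little damping); it stays where it is left. Push it with no more than 30 N.
- gate_pivot (a point): Centre of the top of the lever's pivot, 113 mm above the counter, 110 mm from the drum axis along the dispenser's own -x.
- gate_tip (a point): Centre of the top of the black knob at the lever's free end, 135 mm above the counter, 88 mm from the pivot axis; turns with the lever. The knob is an upright cylinder 18 mm across and 34 mm tall (101 to 135 mm above the counter), on a steel bar 12 mm wide between heights 98 and 116 mm; push knob and bar together from the side. The lever points along the dispenser's own -x when half way (0.6 rad).
- pot: Loose open aluminium cooking pot, 104 mm across the rim, 65 mm high, with two small side handles, the widest of the containers. Origin: centre of its underside on the counter. It stands about 190 mm (+-10 mm) from the drum axis, in any one of three places around the front of the dispenser, the mug and the jar in the other two.
- mug: Loose white mug, 68 mm across, 78 mm high, one handle. Origin: centre of its underside. Leave it.
- jar: Loose closed glass jar, 60 mm across, 75 mm high, with a steel cap. Origin: centre of its underside. Leave it.
- weight: Loose brass scale weight with a knob top, 42 mm across, 58 mm high, near the gate lever. Origin: centre of its underside. Leave it.
There are look-alikes about, which are no part of the job. Of the things shaped like the weight, the brass one is meant. Leave any black look-alike of the jar alone.

How it is judged:
By the outcome, as a careful person would: the job done as asked, in the order asked, and still so for the second after the job is handed in, with the robot touching nothing.
It also fails if it takes over 64 s, if anything falls off the work surface, if the arm or the gripper's body presses on something with over 40 N, if the wrist force passes 120 N, or if a joint passes its speed limit or range.

## Working session

There is one attempt and no reset: what is moved stays moved. The work goes in short steps, Python scripts to look and compute and a shell command to move; the robot and the scene stay as the last step left them, time stands still between calls to the robot, and variables do not carry over. Pictures are saved under pics/ and viewed, and the job is handed in when it is done.

```bash
ls; mkdir -p pics; python3 - <<'E'
from plant import robot
import cv2
o=robot.get_obs(); print(o['time_s'],o['ee_pos'],o['tool_rot'],o['opening'],o['contact_force'])
for c in ['scene','top']:
    im=robot.camera(c); cv2.imwrite(f'pics/{c}0.png',im[:,:,::-1])
    i=robot.camera_info(c); print(c,i)
    for n in ['dispenser','chute','chute_mouth','gate','gate_pivot','gate_tip','pot','mug','jar','weight']:
        print(c,n,[(round(d['confidence'],2),[round(float(v),1) for v in d['location']]) for d in robot.spot_in(c,n)])
print(robot.get_obs()['time_s'])
E
```

```text
pics
0.0 [ 0.18805083 -0.59565682  0.23054051] [[ 9.53592701e-01  3.01099210e-01 -4.75438548e-04]
 [ 3.01099579e-01 -9.53591810e-01  1.30523553e-03]
 [-6.03689195e-05 -1.38781742e-03 -9.99999035e-01]] 0.0855017614470173 [ 0.80919413 -0.22554394 -0.65100105]
scene {'fx': 439.9231419630211, 'fy': 439.9231419630211, 'cx': 278.50405801442236, 'cy': 208.9992130038853, 'distortion': array([-0.00119082,  0.        ,  0.        ,  0.        ,  0.        ]), 'rvec': array([ 1.76538664,  2.10905495, -0.58280591]), 'tvec': array([-0.00527644, -0.45345461,  1.29360736])}
scene dispenser [(0.69, [247.0, 203.8])]
scene chute [(0.69, [207.6, 187.7])]
scene chute_mouth [(0.64, [206.1, 181.3])]
scene gate []
scene gate_pivot [(0.64, [310.3, 221.1]), (0.64, [215.0, 148.4])]
scene gate_tip [(0.8, [309.8, 222.9])]
scene pot [(0.65, [211.8, 147.9])]
scene mug [(0.93, [164.9, 212.9])]
scene jar [(0.95, [169.3, 264.4]), (0.67, [225.4, 284.1])]
scene weight [(0.81, [370.2, 308.6]), (0.76, [298.9, 286.2]), (0.68, [206.0, 183.5]), (0.62, [333.8, 305.8]), (0.33, [165.2, 211.8])]
top {'fx': 456.16006051624606, 'fy': 456.16006051624606, 'cx': 272.1112727844513, 'cy': 207.46716132218802, 'distortion': array([-0.10669852,  0.        ,  0.        ,  0.        ,  0.        ]), 'rvec': array([ 2.13895398, -2.11779242,  0.1726075 ]), 'tvec': array([0.08277018, 0.59005036, 0.88243895])}
top dispenser [(0.68, [298.5, 220.9]), (0.62, [199.7, 147.4])]
top chute [(0.79, [358.0, 235.8])]
top chute_mouth [(0.84, [355.2, 240.4]), (0.71, [198.9, 145.7])]
top gate [(0.98, [231.9, 198.2])]
top gate_pivot [(0.82, [229.7, 199.7])]
top gate_tip [(0.85, [227.9, 200.4])]
top pot [(0.73, [350.0, 289.1])]
top mug [(0.8, [383.9, 208.5]), (0.75, [296.1, 222.1])]
top jar [(0.63, [302.9, 143.9]), (0.6, [357.6, 151.6]), (0.43, [227.1, 198.9])]
top weight [(0.89, [202.8, 144.0]), (0.79, [166.3, 148.8]), (0.66, [233.7, 156.3])]
1.1
```

View pics/scene0.png

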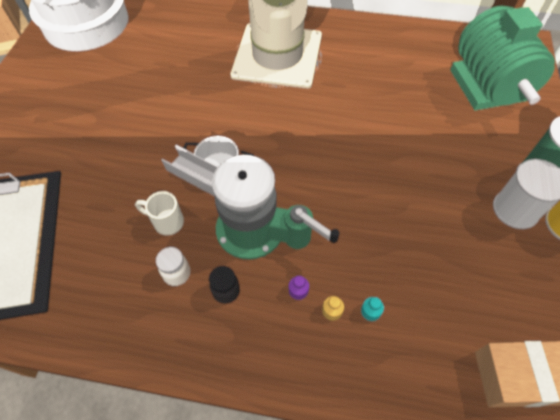

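View pics/top0.png

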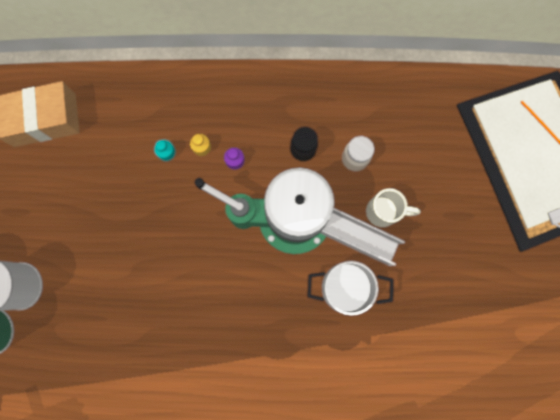

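```bash
cat > h.py <<'E'
import numpy as np, cv2
from plant import robot
def cam(n):
    i=robot.camera_info(n); K=np.array([[i['fx'],0,i['cx']],[0,i['fy'],i['cy']],[0,0,1.]])
    return K,np.array(i['distortion']),np.array(i['rvec']),np.array(i['tvec'])
def ray(n,p):
    K,D,r,t=cam(n); R=cv2.Rodrigues(r)[0]
    u=cv2.undistortPoints(np.array([[p]],float),K,D)[0,0]
    return -R.T@t, R.T@np.array([u[0],u[1],1.])
def atz(n,p,z):
    c,d=ray(n,p); return c+d*(z-c[2])/d[2]
def proj(n,P):
    K,D,r,t=cam(n); return cv2.projectPoints(np.array(P,float).reshape(-1,3),r,t,K,D)[0].reshape(-1,2)
def tri(ps):
    A=np.zeros((3,3));b=np.zeros(3)
    for n,p in ps:
        c,d=ray(n,p); d=d/np.linalg.norm(d); M=np.eye(3)-np.outer(d,d); A+=M;b+=M@c
    return np.linalg.solve(A,b)
E
python3 - <<'E'
from h import *
np.set_printoptions(precision=4,suppress=True)
for n in ['scene','top']:
    print(n,'cam centre',ray(n,(0,0))[0], 'base',proj(n,[0,0,0]),'tcp',proj(n,[.188,-.596,.23]))
print('lid knob',tri([('scene',(242,175)),('top',(299,199))]))
print('pot rim',atz('top',(350,288),.065),atz('scene',(216,153),.065))
print('gate tip',tri([('scene',(334,235)),('top',(199,183))]))
print('weight',atz('top',(200,144),.03),atz('scene',(333,308),.03))
for n in ['scene','top']:
    im=cv2.imread(f'pics/{n}0.png')
    x,y=(120,110) if n=='scene' else (180,110)
    c=im[y:y+210,x:x+270]; cv2.imwrite(f'pics/{n}0c.png',cv2.resize(c,None,fx=2.9,fy=2.85,interpolation=cv2.INTER_CUBIC))
E
```

```text
scene cam centre [1.0265 0.201  0.886 ] base [[276.7099  54.8133]] tcp [[18.4592  2.2188]]
top cam centre [0.4309 0.0798 0.9704] base [[312.8164 497.6453]] tcp [[663.837  421.6411]]
lid knob [0.5767 0.0423 0.2099]
pot rim [ 0.4276 -0.0662  0.065 ] [ 0.4295 -0.0648  0.065 ]
gate tip [0.6239 0.2295 0.1184]
weight [0.7302 0.2458 0.03  ] [0.7398 0.2503 0.03  ]
```

View pics/top0c.png

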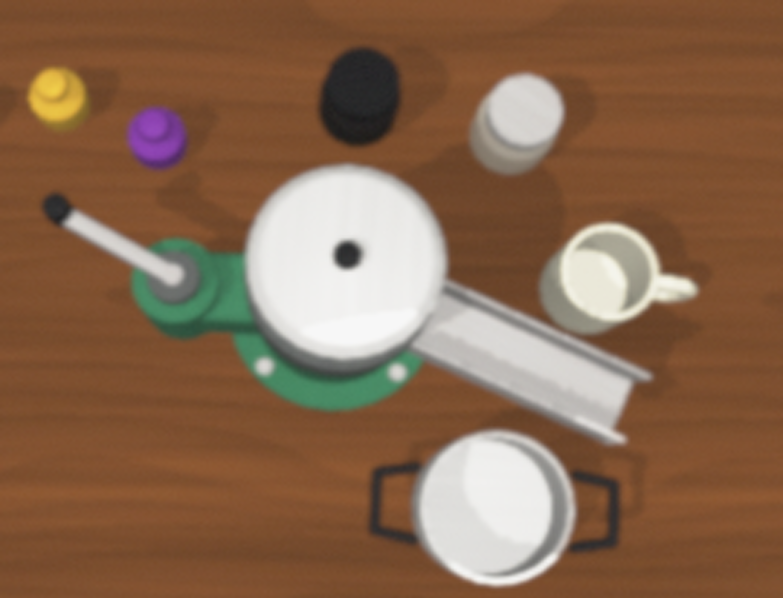

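View pics/scene0c.png

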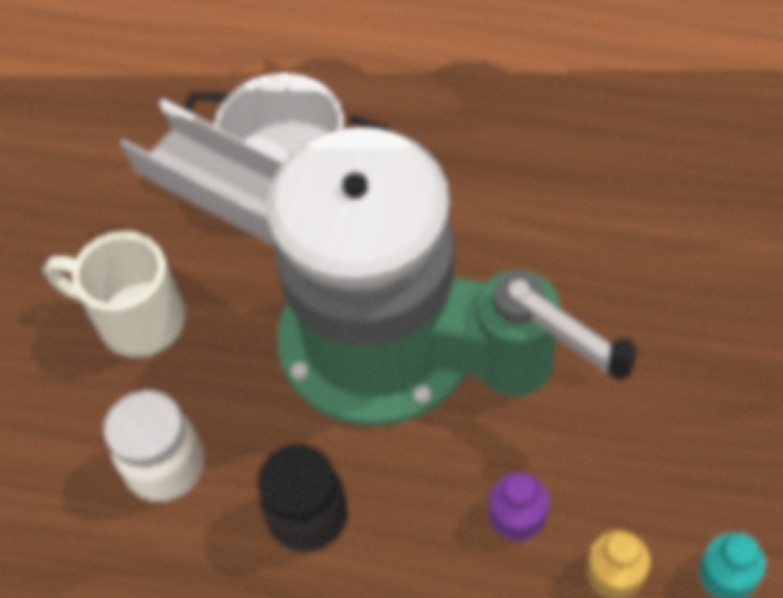

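```bash
cat > fit.py <<'E'
from h import *
from scipy.optimize import least_squares
np.set_printoptions(precision=4,suppress=True)
def model(p):
    x,y,psi,c,g=p
    a=np.array([x,y]); u=lambda t:np.array([np.cos(t),np.sin(t)])
    P=[]
    n=u(psi+c+np.pi/2)
    P.append(np.r_[a+.205*u(psi+c)+.0235*n,.134]); P.append(np.r_[a+.205*u(psi+c)-.0235*n,.134])
    pv=a-.11*u(psi); P.append(np.r_[pv,.113]); P.append(np.r_[pv+.088*u(psi+np.pi+g-.6),.135])
    P.append(np.r_[a,.219])
    return np.array(P)
def fit(obs,p0):
    # obs: {cam: 5x2 (nan to skip)}
    def f(p):
        r=[]
        for n,o in obs.items():
            d=proj(n,model(p))-o; r.append(d[~np.isnan(d)])
        return np.concatenate(r)
    s=least_squares(f,p0,loss='soft_l1'); return s.x,{n:(proj(n,model(s.x))-o) for n,o in obs.items()}
E
python3 - <<'E'
from fit import *
T=lambda a:np.array([180+a[0]/2.9,110+a[1]/2.85]); S=lambda a:np.array([120+a[0]/2.9,110+a[1]/2.85])
obs={'top':np.array([T(a) for a in [(651,377),(625,440),(172,274),(54,206),(346,258)]]),
'scene':np.array([S(a) for a in [(125,143),(165,102),(518,293),(624,346),(358,195)]])}
d=None
p,r=fit(obs,[.577,.04,-2.,0.,0.]); print('fit',p); print(r)
pot=np.array([.4285,-.0655]); v=pot-p[:2]; 
print('pot r',np.hypot(*v),'target chute',(np.arctan2(v[1],v[0])-p[2]+np.pi)%(2*np.pi)-np.pi)
print(model(p))
for nm,a in [('wt',(200,146)),('purp',(234,158)),('mug',(387,210)),('jar',(358,153))]: print(nm,atz('top',a,.04))
E
```

```text
fit [ 0.5736  0.0426 -1.64   -0.3382  0.1721]
{'top': array([[-1.5341, -1.1662],
       [-1.8261,  0.1103],
       [-0.8212, -0.3769],
       [-1.458 , -0.828 ],
       [-0.6065, -0.6644]]), 'scene': array([[-2.2472, -1.725 ],
       [-1.68  , -1.8656],
       [-0.6177, -0.9711],
       [-0.4789, -0.6447],
       [-1.6791, -7.5588]])}
pot r 0.18091616245382713 target chute -0.8613804177403779
[[ 0.5139 -0.155   0.134 ]
 [ 0.4708 -0.1363  0.134 ]
 [ 0.5812  0.1523  0.113 ]
 [ 0.6232  0.2297  0.135 ]
 [ 0.5736  0.0426  0.219 ]]
wt [0.7226 0.2439 0.04  ]
purp [0.6965 0.1705 0.04  ]
mug [ 0.5879 -0.15    0.04  ]
jar [ 0.71   -0.0922  0.04  ]
```

```bash
python3 - <<'E'
from fit import *
T=lambda a:np.array([180+a[0]/2.9,110+a[1]/2.85]); S=lambda a:np.array([120+a[0]/2.9,110+a[1]/2.85])
n=np.nan
obs={'top':np.array([T(a) for a in [(651,377),(625,440),(172,274),(54,206),(n,n)]]),
'scene':np.array([S(a) for a in [(125,143),(165,102),(518,293),(624,346),(n,n)]])}
p,r=fit(obs,[.577,.04,-1.6,-.3,0.]); print('fit',p); print(r)
for k in obs:
    q,_=fit({k:obs[k]},p); print(k,q)
    th=np.linspace(0,2*np.pi,60)
    im=cv2.imread(f'pics/{k}0.png'); im=cv2.resize(im,None,fx=2,fy=2)
    def draw(P,col):
        for u in proj(k,P): cv2.circle(im,tuple(int(round(v)) for v in 2*u),1,col,-1)
    circ=lambda c,R,z:np.c_[c[0]+R*np.cos(th),c[1]+R*np.sin(th),0*th+z]
    draw(circ(p,.078,.012),(0,0,255)); draw(circ(p,.06,.219),(255,0,0)); draw(circ(p,.062,.142),(0,255,255)); draw(circ((.4285,-.0655),.052,.065),(255,0,255))
    draw(model(p),(0,255,0))
    x,y=(2*130,2*110) if k=='scene' else (2*180,2*120)
    cv2.imwrite(f'pics/{k}0fit.png',cv2.resize(im[y:y+400,x:x+500],None,fx=1.5,fy=1.5))
E
```

```text
fit [ 0.5753  0.042  -1.6253 -0.3621  0.1611]
{'top': array([[-1.5002, -1.1118],
       [-2.0075,  0.0703],
       [-0.5504, -0.4228],
       [-1.2719, -0.727 ],
       [    nan,     nan]]), 'scene': array([[-2.2596, -1.7663],
       [-1.5419, -1.8192],
       [-0.8764, -0.9698],
       [-0.6548, -0.7614],
       [    nan,     nan]])}
top [ 0.5711  0.0402 -1.6532 -0.3169  0.1884]
scene [ 0.5861  0.0438 -1.5406 -0.484   0.0738]
```

View pics/top0fit.png

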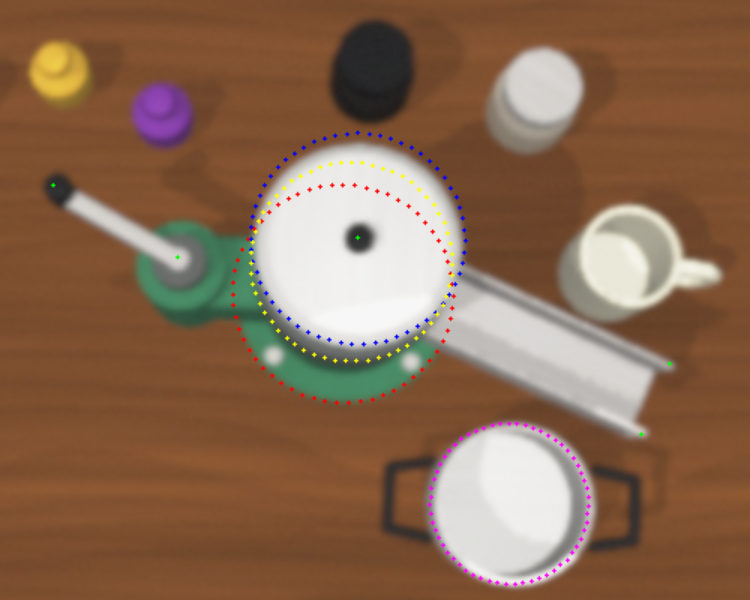

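View pics/scene0fit.png

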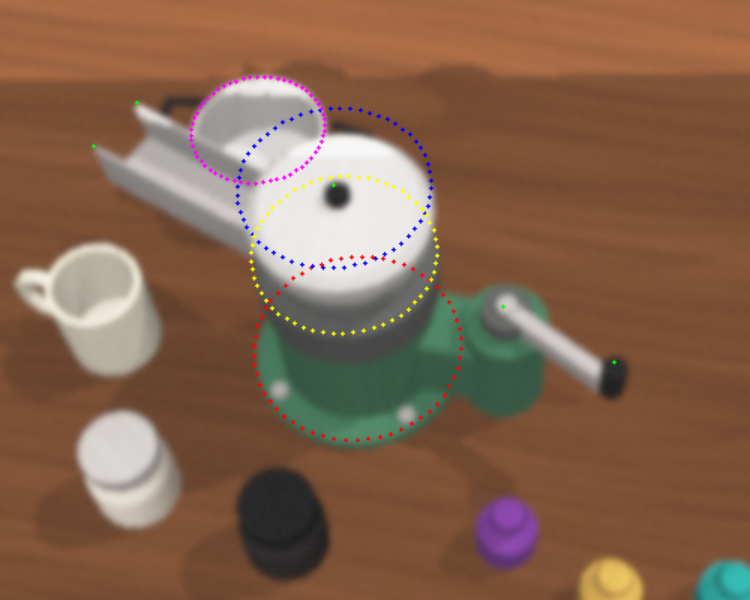

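Top view: brass weight at (200,144), purple and teal look-alikes at (234,158) and (164,149). The jar is the steel-capped one at (358,152), and the black look-alike is at (304,143). The pot, open with two handles, is at (350,288), and the mug is at (387,208). The chute runs from (330,220) to (400,253), and the gate knob is at (199,183). The chute must swing clockwise by about 0.52 rad to reach the pot.

I'll shut the gripper and travel high.

```bash
python3 -m creep '[{"claw":-1,"dx":36,"dy":-24},{"claw":-1,"dx":36,"dy":-24},{"claw":-1,"dx":36,"dy":-24},{"claw":-1,"dx":36,"dy":-24},{"claw":-1,"dx":36,"dy":-24},{"claw":-1,"dx":36,"dy":-24},{"claw":-1,"dx":36,"dy":-24},{"claw":-1,"dx":36,"dy":-24},{"claw":-1,"dx":36,"dy":-24},{"claw":-1,"dx":36,"dy":-24},{"claw":-1,"dx":36,"dy":-24},{"claw":-1}]' 20
python3 - <<'E'
from h import *
np.set_printoptions(precision=4,suppress=True)
o=robot.get_obs(); R=o['tool_rot']; print(o['ee_pos'],o['q'],o['opening']); print((R.T@(np.array([.577,-.112,.231])-o['ee_pos']))*1e3, np.arctan2(R[1,0],R[0,0]))
E
```

```text
[ 0.1882 -0.596   0.2314] [ 1.2424  0.3322 -0.0647  1.4601  0.0216  1.3499 -0.0885] 0.08507010668561948
[ 516.4908 -344.5194    0.3381] 0.3057867276764478schema error: expected keys claw, dx, dy, dz, spin
```

Every row needs all five keys.

```bash
python3 -m creep '[{"claw":-1,"dx":36,"dy":-24,"dz":0,"spin":0},{"claw":-1,"dx":36,"dy":-24,"dz":0,"spin":0},{"claw":-1,"dx":36,"dy":-24,"dz":0,"spin":0},{"claw":-1,"dx":36,"dy":-24,"dz":0,"spin":0},{"claw":-1,"dx":36,"dy":-24,"dz":0,"spin":0},{"claw":-1,"dx":36,"dy":-24,"dz":0,"spin":0},{"claw":-1,"dx":36,"dy":-24,"dz":0,"spin":0},{"claw":-1,"dx":36,"dy":-24,"dz":0,"spin":0},{"claw":-1,"dx":36,"dy":-24,"dz":0,"spin":0},{"claw":-1,"dx":36,"dy":-24,"dz":0,"spin":0},{"claw":-1,"dx":36,"dy":-24,"dz":0,"spin":0},{"claw":-1,"dx":0,"dy":0,"dz":0,"spin":0}]' 20
python3 - <<'E'
from h import *
np.set_printoptions(precision=4,suppress=True)
o=robot.get_obs(); R=o['tool_rot']; print(o['ee_pos'],o['q'],o['opening']); print((R.T@(np.array([.577,-.112,.231])-o['ee_pos']))*1e3, np.arctan2(R[1,0],R[0,0]))
E
```

```text
time_s: 2.3
ee_pos: [0.4898, -0.2188, 0.2316]
tool_rot: [[0.951, 0.31, 0.002], [0.31, -0.951, 0.002], [0.002, -0.001, -1.0]]
contact_force: [0.1, -0.7, -0.1]
opening: -0.0
[ 0.4898 -0.2188  0.2316] [ 0.7129  0.1639 -0.4172  1.6783  0.0658  1.3126 -0.9721] -2.0044281972820794e-05
[116.0314 -74.554    0.9772] 0.3148026815100694
```

```bash
python3 -m creep '[{"claw":-1,"dx":39,"dy":-25,"dz":0,"spin":0},{"claw":-1,"dx":39,"dy":-25,"dz":0,"spin":0},{"claw":-1,"dx":38,"dy":-25,"dz":0,"spin":0},{"claw":-1,"dx":0,"dy":0,"dz":0,"spin":8},{"claw":-1,"dx":0,"dy":0,"dz":0,"spin":8},{"claw":-1,"dx":0,"dy":0,"dz":0,"spin":8},{"claw":-1,"dx":0,"dy":0,"dz":0,"spin":8},{"claw":-1,"dx":0,"dy":0,"dz":0,"spin":8},{"claw":-1,"dx":0,"dy":0,"dz":0,"spin":8},{"claw":-1,"dx":0,"dy":0,"dz":0,"spin":6},{"claw":-1,"dx":0,"dy":0,"dz":0,"spin":0}]'
python3 - <<'E'
from h import *
np.set_printoptions(precision=4,suppress=True)
o=robot.get_obs(); R=o['tool_rot']; print(o['ee_pos'],o['q'],o['opening']); print((R.T@(np.array([.577,-.112,.113])-o['ee_pos']))*1e3, np.arctan2(R[1,0],R[0,0]))
for c in ['top','scene']:
    im=robot.camera(c); cv2.imwrite(f'pics/{c}1.png',im[:,:,::-1])
E
```

```text
time_s: 3.4
ee_pos: [0.5742, -0.119, 0.2314]
tool_rot: [[0.803, -0.596, 0.0], [-0.596, -0.803, -0.0], [0.0, 0.0, -1.0]]
contact_force: [-0.7, 1.0, 0.8]
opening: 0.0002
[ 0.5742 -0.119   0.2314] [ 0.4359  0.2718 -0.3733  1.5519  0.1012  1.3369 -2.1578] 0.00015644476356723689
[ -1.9961  -7.3273 118.3581] -0.6385651722748077
```

View pics/top1.png

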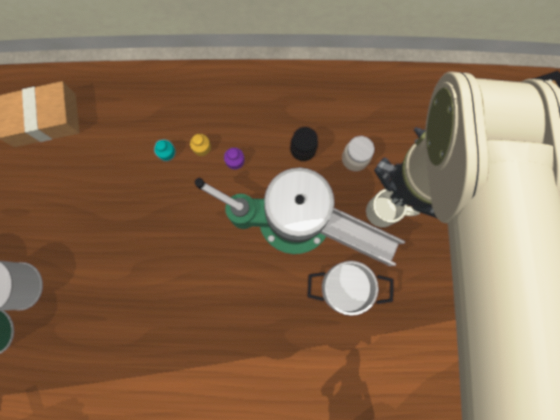

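View pics/scene1.png

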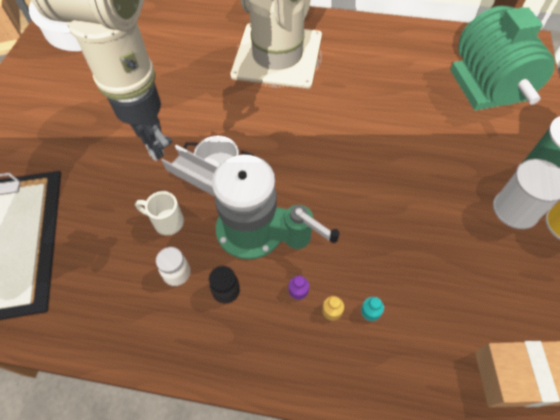

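```bash
python3 -c "
from h import *
p=robot.get_obs()['ee_pos'];print(proj('top',p),proj('scene',p))"
python3 -m creep '[{"claw":-1,"dx":0,"dy":-4,"dz":30,"spin":0},{"claw":-1,"dx":0,"dy":0,"dz":30,"spin":0},{"claw":-1,"dx":0,"dy":0,"dz":30,"spin":0},{"claw":-1,"dx":0,"dy":0,"dz":28,"spin":0},{"claw":-1,"dx":0,"dy":0,"dz":0,"spin":0}]'
python3 - <<'E'
from h import *
for c in ['top','scene']:
    im=robot.camera(c); cv2.imwrite(f'pics/{c}2.png',im[:,:,::-1]); print(proj(c,robot.get_obs()['ee_pos']))
print(robot.get_obs()['q'])
a=cv2.imread('pics/top2.png')[100:310,240:500];b=cv2.imread('pics/scene2.png')[90:300,100:360]
cv2.imwrite('pics/both2.png',cv2.resize(np.hstack([a,b]),None,fx=1.5,fy=1.5))
E
```

```text
[[396.2367662  198.98378672]] [[156.71829577 155.16528267]]
time_s: 4.0
ee_pos: [0.5743, -0.1153, 0.1096]
tool_rot: [[0.805, -0.593, -0.006], [-0.593, -0.805, 0.001], [-0.006, 0.003, -1.0]]
contact_force: [-0.9, -0.0, -0.2]
opening: -0.0002
[[378.32750415 209.96160208]]
[[171.86535756 190.68159791]]
[ 0.42197366  0.3700867  -0.36754869  1.68496289  0.14519392  1.11370841
 -2.19319114]
```

View pics/both2.png

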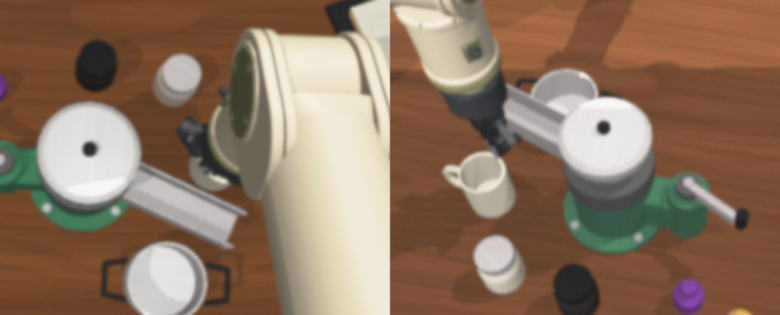

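```bash
python3 -m creep '[{"claw":-1,"dx":-10,"dy":2,"dz":0,"spin":0},{"claw":-1,"dx":-6,"dy":1,"dz":0,"spin":0},{"claw":-1,"dx":-6,"dy":1,"dz":0,"spin":0},{"claw":-1,"dx":-6,"dy":1,"dz":0,"spin":0},{"claw":-1,"dx":-6,"dy":1,"dz":0,"spin":0},{"claw":-1,"dx":-6,"dy":1,"dz":0,"spin":0},{"claw":-1,"dx":-6,"dy":1,"dz":0,"spin":0},{"claw":-1,"dx":-6,"dy":1,"dz":0,"spin":0}]'
python3 -m creep '[{"claw":-1,"dx":-6,"dy":1,"dz":0,"spin":0},{"claw":-1,"dx":-6,"dy":1,"dz":0,"spin":0},{"claw":-1,"dx":-6,"dy":1,"dz":0,"spin":0},{"claw":-1,"dx":-6,"dy":1,"dz":0,"spin":0},{"claw":-1,"dx":0,"dy":0,"dz":0,"spin":0}]'
python3 - <<'E'
from h import *
for c in ['top','scene']:
    im=robot.camera(c); cv2.imwrite(f'pics/{c}3.png',im[:,:,::-1])
print(robot.get_obs()['q'],robot.get_obs()['contact_force'])
a=cv2.imread('pics/top3.png')[150:360,220:480];b=cv2.imread('pics/scene3.png')[70:280,100:360]
cv2.imwrite('pics/both3.png',cv2.resize(np.hstack([a,b]),None,fx=1.5,fy=1.5))
E
```

```text
time_s: 4.9
ee_pos: [0.5291, -0.0917, 0.1133]
tool_rot: [[0.804, -0.595, 0.0], [-0.595, -0.804, -0.0], [0.0, 0.0, -1.0]]
contact_force: [0.6, -1.9, 0.1]
opening: 0.0001
time_s: 5.4
ee_pos: [0.5072, -0.0799, 0.1133]
tool_rot: [[0.805, -0.594, -0.001], [-0.594, -0.805, 0.0], [-0.001, 0.0, -1.0]]
contact_force: [0.5, 0.2, 0.5]
opening: 0.0
[ 0.43028814  0.22062862 -0.4009505   1.87533018  0.09780597  1.06510888
 -2.21663303] [-1.01149946 -0.3880189  -0.64604552]
```

View pics/both3.png

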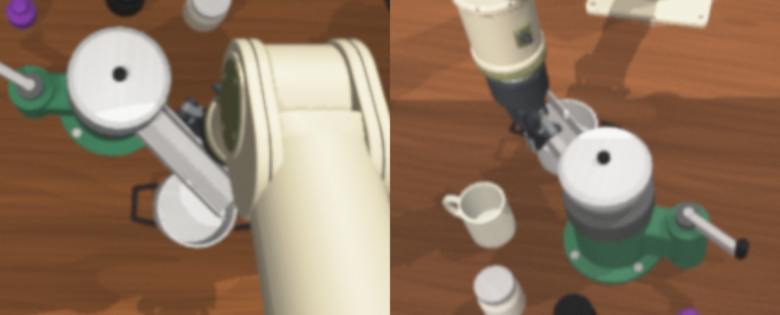

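```bash
python3 -m creep '[{"claw":-1,"dx":-5,"dy":1,"dz":0,"spin":0},{"claw":-1,"dx":-5,"dy":1,"dz":0,"spin":0},{"claw":-1,"dx":-4,"dy":1,"dz":0,"spin":0},{"claw":-1,"dx":-3,"dy":0,"dz":0,"spin":0},{"claw":-1,"dx":0,"dy":0,"dz":0,"spin":0},{"claw":-1,"dx":0,"dy":0,"dz":0,"spin":0}]'
python3 -m creep '[{"claw":-1,"dx":20,"dy":0,"dz":0,"spin":0},{"claw":-1,"dx":40,"dy":0,"dz":0,"spin":0},{"claw":-1,"dx":20,"dy":0,"dz":-40,"spin":0},{"claw":-1,"dx":0,"dy":40,"dz":-30,"spin":0},{"claw":-1,"dx":0,"dy":40,"dz":0,"spin":0},{"claw":-1,"dx":0,"dy":40,"dz":0,"spin":0},{"claw":-1,"dx":0,"dy":0,"dz":0,"spin":0}]'
python3 - <<'E'
from h import *
for c in ['top','scene']:
    im=robot.camera(c); cv2.imwrite(f'pics/{c}4.png',im[:,:,::-1])
print(robot.get_obs()['q'],robot.get_obs()['contact_force'])
a=cv2.imread('pics/top4.png')[150:360,220:480];b=cv2.imread('pics/scene4.png')[70:280,100:360]
cv2.imwrite('pics/both4.png',cv2.resize(np.hstack([a,b]),None,fx=1.5,fy=1.5))
E
```

```text
time_s: 6.1
ee_pos: [0.4922, -0.0729, 0.1132]
tool_rot: [[0.804, -0.594, -0.0], [-0.594, -0.804, -0.0], [-0.0, 0.0, -1.0]]
contact_force: [0.1, -0.4, -0.3]
opening: -0.0002
time_s: 6.8
ee_pos: [0.4821, -0.2226, 0.1833]
tool_rot: [[0.799, -0.601, -0.002], [-0.601, -0.799, -0.002], [-0.0, 0.003, -1.0]]
contact_force: [-0.3, 0.9, 0.2]
opening: 0.0003
[ 0.61576043  0.17896845 -0.31020938  1.75936348  0.05811549  1.21243079
 -1.91983581] [ 0.77372932  0.04315658 -0.0576453 ]
```

View pics/both4.png

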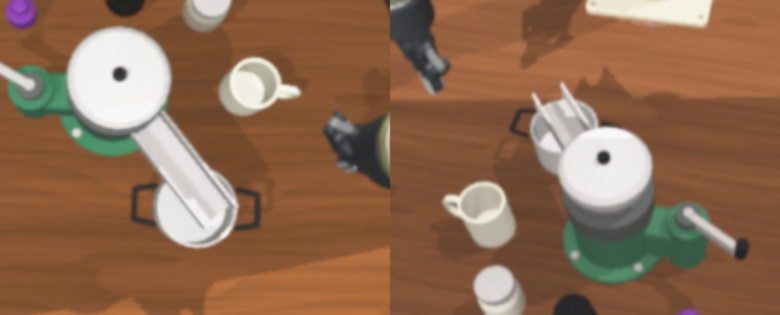

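```bash
python3 - <<'E'
from h import *
a=cv2.imread('pics/top4.png')[180:330,270:420];b=cv2.imread('pics/scene4.png')[110:210,150:250]
cv2.imwrite('pics/t4.png',cv2.resize(a,(600,600),interpolation=cv2.INTER_CUBIC)); cv2.imwrite('pics/s4.png',cv2.resize(b,(600,600),interpolation=cv2.INTER_CUBIC))
E
```

```text
(no output)
```

View pics/t4.png

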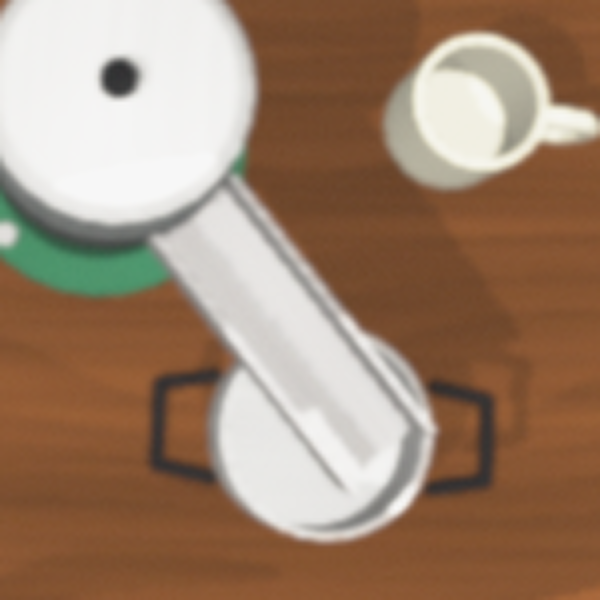

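View pics/s4.png

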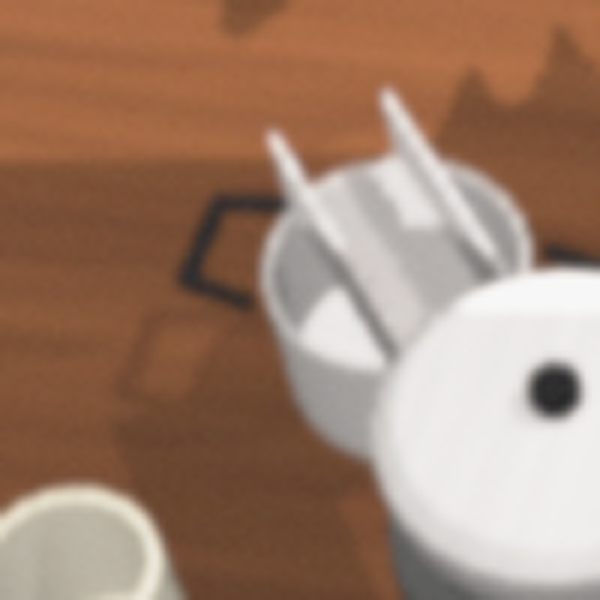

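```bash
python3 - <<'E'
from fit import *
A=(378.5,287.75);B=(358,303.25);C=(194.7,132);D=(214.7,125.3)
ax=np.array([.5753,.042])
for P in [tri([('top',A),('scene',C)]),tri([('top',B),('scene',D)])]: print('tri',P)
for c,(a,b),pp in [('top',(A,B),(350.9,287.8)),('scene',(C,D),(216.2,153))]:
    P,Q=atz(c,a,.134),atz(c,b,.134); m=(P+Q)/2; pot=atz(c,pp,.065); d=P-Q
    print(c,'mid',m,'width',np.hypot(*d[:2]),'normal ang-pi/2',np.arctan2(d[1],d[0])-np.pi/2,'pot',pot, 'ang mid',np.arctan2(*(m[:2]-ax)[::-1]),'r',np.hypot(*(m[:2]-ax)),'ang pot',np.arctan2(*(pot[:2]-ax)[::-1]),np.hypot(*(pot[:2]-ax)))
P0=np.c_[ax+0*np.zeros((1,2)),.012]
E
```

```text
tri [ 0.4282 -0.1067  0.1302]
tri [ 0.4    -0.0686  0.1281]
top mid [ 0.4145 -0.0883  0.134 ] width 0.04708916321499524 normal ang-pi/2 -2.5072584417627324 pot [ 0.428 -0.068  0.065] ang mid -2.4605000003798696 r 0.20693488633891524 ang pot -2.500040905750808 0.18381447497041997
scene mid [ 0.4179 -0.0842  0.134 ] width 0.04696996999763876 normal ang-pi/2 -2.5457692018144966 pot [ 0.4294 -0.0644  0.065 ] ang mid -2.465862218681895 r 0.20172607518775942 ang pot -2.5117777450298044 0.18056742934445894
```

```bash
python3 -m creep '[{"claw":-1,"dx":-15,"dy":-30,"dz":0,"spin":0},{"claw":-1,"dx":-15,"dy":-30,"dz":0,"spin":0},{"claw":-1,"dx":-15,"dy":-30,"dz":0,"spin":0},{"claw":-1,"dx":-9,"dy":-29,"dz":0,"spin":0},{"claw":-1,"dx":0,"dy":0,"dz":0,"spin":0}]'
python3 - <<'E'
from h import *
np.set_printoptions(precision=4,suppress=True)
o=robot.get_obs(); R=o['tool_rot']
print((R.T@(np.array([.5063,-.0922,.113])-o['ee_pos']))*1e3,(R.T@(np.array([.4885,-.0681,.113])-o['ee_pos']))*1e3)
E
```

```text
time_s: 7.4
ee_pos: [0.5142, -0.0828, 0.1834]
tool_rot: [[0.809, -0.588, 0.001], [-0.588, -0.809, 0.002], [-0.001, -0.002, -1.0]]
contact_force: [0.4, 0.6, 0.3]
opening: -0.0001
[-0.7951 12.4339 70.3852] [-29.3581   3.3893  70.4252]
```

```bash
python3 -m creep '[{"claw":-1,"dx":2,"dy":12,"dz":0,"spin":0},{"claw":-1,"dx":0,"dy":0,"dz":30,"spin":0},{"claw":-1,"dx":0,"dy":0,"dz":30,"spin":0},{"claw":-1,"dx":0,"dy":0,"dz":10,"spin":0},{"claw":-1,"dx":0,"dy":0,"dz":0,"spin":0}]'
python3 - <<'E'
from h import *
np.set_printoptions(precision=4,suppress=True)
o=robot.get_obs(); R=o['tool_rot']
print((R.T@(np.array([.4885,-.0681,.113])-o['ee_pos']))*1e3)
E
```

```text
time_s: 7.9
ee_pos: [0.5061, -0.1009, 0.1122]
tool_rot: [[0.803, -0.595, -0.003], [-0.595, -0.803, 0.0], [-0.003, 0.001, -1.0]]
contact_force: [0.2, 0.1, 0.1]
opening: -0.0002
[-33.6551 -15.8728  -0.7481]
```

```bash
python3 -m creep '[{"claw":-1,"dx":-8,"dy":-4,"dz":0,"spin":0},{"claw":-1,"dx":-8,"dy":-4,"dz":0,"spin":0},{"claw":-1,"dx":-5,"dy":-3,"dz":0,"spin":0},{"claw":-1,"dx":-4,"dy":-2,"dz":0,"spin":0},{"claw":-1,"dx":-4,"dy":-2,"dz":0,"spin":0},{"claw":-1,"dx":-3,"dy":-1,"dz":0,"spin":0},{"claw":-1,"dx":-1,"dy":0,"dz":0,"spin":0},{"claw":-1,"dx":0,"dy":0,"dz":0,"spin":0},{"claw":-1,"dx":0,"dy":0,"dz":0,"spin":0}]'
python3 - <<'E'
from h import *
np.set_printoptions(precision=4,suppress=True)
o=robot.get_obs(); R=o['tool_rot']
print((R.T@(np.array([.4885,-.0681,.113])-o['ee_pos']))*1e3)
E
```

```text
time_s: 8.8
ee_pos: [0.4902, -0.0676, 0.1132]
tool_rot: [[0.804, -0.595, -0.0], [-0.595, -0.804, 0.0], [-0.0, -0.0, -1.0]]
contact_force: [0.0, -0.6, -0.1]
opening: 0.0002
[-1.0765  1.3973  0.2438]
```

```bash
python3 -m creep '[{"claw":-1,"dx":20,"dy":5,"dz":0,"spin":0},{"claw":-1,"dx":40,"dy":10,"dz":0,"spin":0},{"claw":-1,"dx":20,"dy":10,"dz":-40,"spin":0},{"claw":-1,"dx":0,"dy":40,"dz":-40,"spin":0},{"claw":-1,"dx":0,"dy":40,"dz":-40,"spin":0},{"claw":-1,"dx":0,"dy":30,"dz":0,"spin":0},{"claw":-1,"dx":0,"dy":0,"dz":0,"spin":0}]'
python3 - <<'E'
from h import *
for c in ['top','scene']:
    im=robot.camera(c); cv2.imwrite(f'pics/{c}5.png',im[:,:,::-1])
a=cv2.imread('pics/top5.png')[180:330,270:420];b=cv2.imread('pics/scene5.png')[110:210,150:250]
cv2.imwrite('pics/t5.png',cv2.resize(a,(600,600),interpolation=cv2.INTER_CUBIC)); cv2.imwrite('pics/s5.png',cv2.resize(b,(600,600),interpolation=cv2.INTER_CUBIC))
E
```

```text
time_s: 9.5
ee_pos: [0.4778, -0.2207, 0.225]
tool_rot: [[0.8, -0.6, 0.001], [-0.6, -0.8, -0.002], [0.002, 0.001, -1.0]]
contact_force: [0.5, -0.8, -0.2]
opening: -0.0001
```

View pics/t5.png

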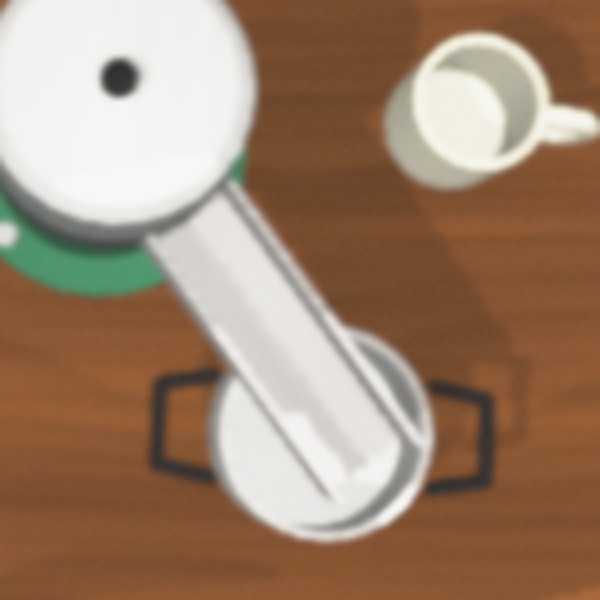

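View pics/s5.png

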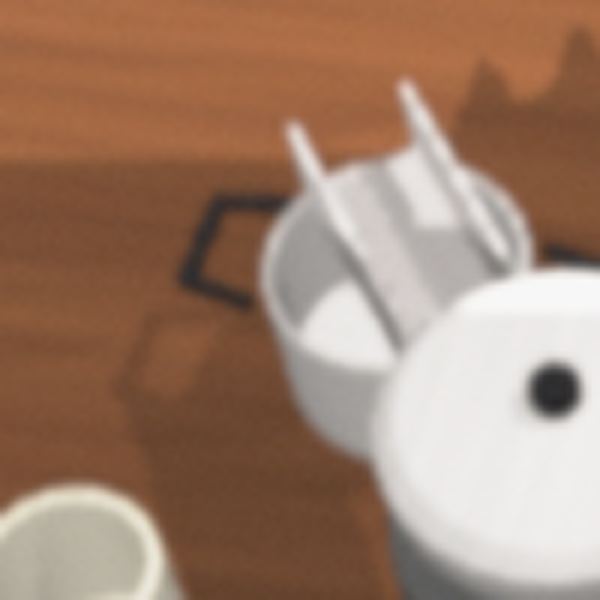

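```bash
cat > lat.py <<'E'
from fit import *
def rep(A,B,C,D,pt=(350.9,287.8),ps=(216.2,153)):
    ax=np.array([.5753,.042])
    for c,(a,b),pp in [('top',(A,B),pt),('scene',(C,D),ps)]:
        P,Q=atz(c,a,.134)[:2],atz(c,b,.134)[:2]; m=(P+Q)/2; pot=atz(c,pp,.065)[:2]
        am=np.arctan2(*(m-ax)[::-1]); ap=np.arctan2(*(pot-ax)[::-1]); u=np.array([np.cos(am),np.sin(am)]); n=np.array([-u[1],u[0]])
        mo=m-.015*u; print(c,'chute',am,'pot',ap,'lat mm',1e3*(pot-mo)@n,'along',1e3*(pot-mo)@u)
E
python3 - <<'E'
from lat import *
rep((375.5,290.75),(354.5,305),(198.3,130.8),(217.5,123.8))
th=np.linspace(0,2*np.pi,80)
for k in ['top','scene']:
    im=cv2.resize(cv2.imread(f'pics/{k}5.png'),None,fx=4,fy=4,interpolation=cv2.INTER_CUBIC)
    def draw(P,col):
        for u in proj(k,P): cv2.circle(im,tuple(int(round(4*v+1.5)) for v in u),2,col,-1)
    circ=lambda c,R,z:np.c_[c[0]+R*np.cos(th),c[1]+R*np.sin(th),0*th+z]
    for z in(.065,):draw(circ((.4287,-.066),.052,z),(255,0,255))
    draw(circ((.5753,.042),.078,.012),(0,0,255))
    draw(circ((.5753,.042),.062,.142),(0,255,255))
    x,y=(4*150,4*110) if k=='scene' else (4*240,4*170)
    cv2.imwrite(f'pics/{k}5fit.png',im[y:y+600,x:x+700])
E
```

```text
top chute -2.496136371426367 pot -2.500040905750808 lat mm -0.7177081032247692 along -7.79556126527861
scene chute -2.5046391669626518 pot -2.5117777450298044 lat mm -1.288983743077922 along -6.458951983579004
```

View pics/top5fit.png

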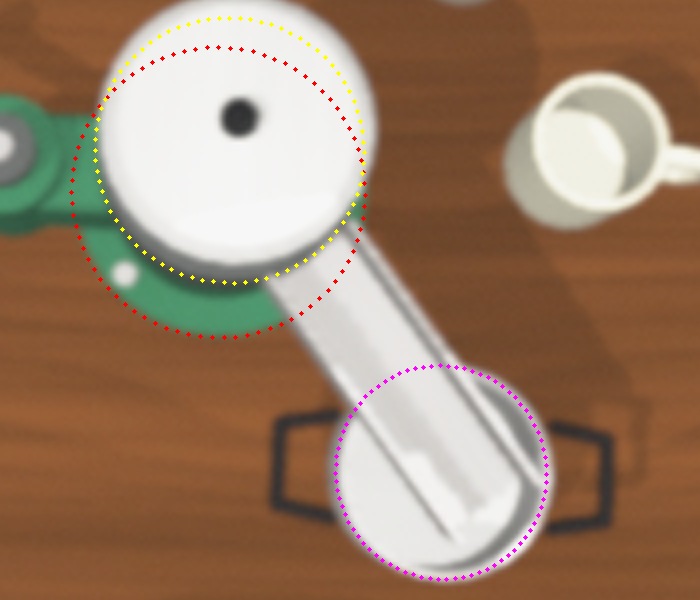

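View pics/scene5fit.png

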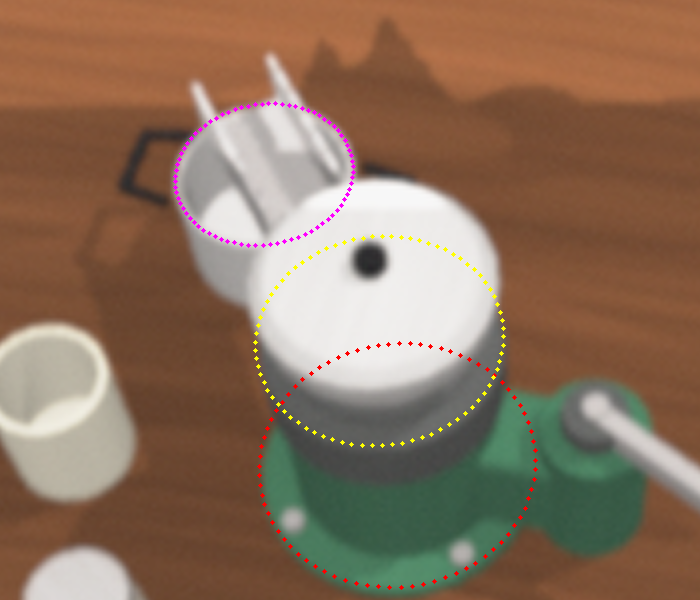

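Both cameras put the chute mouth within about 1 mm laterally of the pot's centre line. I'm leaving it there and moving on to the gate, travelling above the hopper.

```bash
python3 -m creep '[{"claw":-1,"dx":0,"dy":0,"dz":-15,"spin":-7.6},{"claw":-1,"dx":0,"dy":0,"dz":-15,"spin":-7.6},{"claw":-1,"dx":0,"dy":0,"dz":-15,"spin":-7.6},{"claw":-1,"dx":0,"dy":0,"dz":-15,"spin":-7.6},{"claw":-1,"dx":0,"dy":0,"dz":-15,"spin":-7.6},{"claw":-1,"dx":0,"dy":0,"dz":0,"spin":0}]'
python3 - <<'E'
from h import *
np.set_printoptions(precision=4,suppress=True)
o=robot.get_obs(); R=o['tool_rot']; print(o['q'])
print((R.T@(np.array([.660,.203,.300])-o['ee_pos']))*1e3)
E
```

```text
time_s: 10.2
ee_pos: [0.4812, -0.215, 0.3002]
tool_rot: [[1.0, 0.031, 0.002], [0.031, -1.0, -0.0], [0.002, 0.0, -1.0]]
contact_force: [0.8, -0.1, -0.0]
opening: -0.0
[ 0.6651  0.1057 -0.3578  1.5948  0.0369  1.4457 -1.2353]
[ 191.6616 -412.2597    0.4664]
```

```bash
python3 -m creep '[{"claw":-1,"dx":19,"dy":-41,"dz":0,"spin":0},{"claw":-1,"dx":19,"dy":-41,"dz":0,"spin":0},{"claw":-1,"dx":19,"dy":-41,"dz":0,"spin":0},{"claw":-1,"dx":19,"dy":-41,"dz":0,"spin":0},{"claw":-1,"dx":19,"dy":-41,"dz":0,"spin":0},{"claw":-1,"dx":19,"dy":-41,"dz":0,"spin":0},{"claw":-1,"dx":19,"dy":-41,"dz":0,"spin":0},{"claw":-1,"dx":19,"dy":-41,"dz":0,"spin":0},{"claw":-1,"dx":19,"dy":-41,"dz":0,"spin":0},{"claw":-1,"dx":19,"dy":-41,"dz":0,"spin":0},{"claw":-1,"dx":0,"dy":0,"dz":0,"spin":0}]'
python3 - <<'E'
from h import *
np.set_printoptions(precision=4,suppress=True)
o=robot.get_obs(); R=o['tool_rot']; print(o['q'])
print((R.T@(np.array([.660,.205,.110])-o['ee_pos']))*1e3)
im=robot.camera('scene'); cv2.imwrite('pics/scene6.png',im[:,:,::-1])
E
```

```text
time_s: 11.3
ee_pos: [0.6574, 0.2075, 0.2952]
tool_rot: [[0.999, 0.032, -0.005], [0.032, -0.999, 0.004], [-0.005, -0.004, -1.0]]
contact_force: [-0.8, -0.2, -0.1]
opening: 0.0001
[-0.0053  0.5233 -0.5853  1.1267  0.2739  1.5697 -2.0663]
[  3.555   3.226 185.149]
```

View pics/scene6.png

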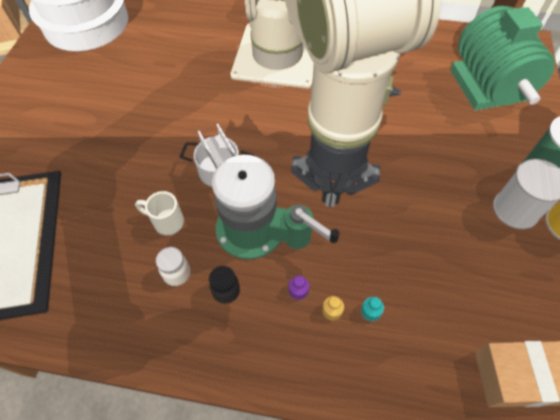

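```bash
python3 -m creep '[{"claw":-1,"dx":4,"dy":3,"dz":32,"spin":0},{"claw":-1,"dx":0,"dy":0,"dz":32,"spin":0},{"claw":-1,"dx":0,"dy":0,"dz":32,"spin":0},{"claw":-1,"dx":0,"dy":0,"dz":32,"spin":0},{"claw":-1,"dx":0,"dy":0,"dz":32,"spin":0},{"claw":-1,"dx":0,"dy":0,"dz":28,"spin":0},{"claw":-1,"dx":0,"dy":0,"dz":0,"spin":0}]'
python3 - <<'E'
from h import *
np.set_printoptions(precision=4,suppress=True)
o=robot.get_obs(); R=o['tool_rot']; print(o['q'])
pv=np.array([.5813,.1518]); psi=-1.6253
ext=lambda a:11*abs(np.cos(a))+14.5*abs(np.sin(a))
for g in [.16,.4,.6,.8,1.0,1.1,1.2,1.25]:
    t=psi+np.pi+g-.6; u=np.array([np.cos(t),np.sin(t)]); n=np.array([u[1],-u[0]]); 
    na=np.arctan2(n[1],n[0])-np.arctan2(R[1,0],R[0,0])
    P=pv+.082*u+(.009+ext(na)/1e3)*n
    print(g,P,(R.T@(np.r_[P,o['ee_pos'][2]]-o['ee_pos']))*1e3)
for c in ['scene','top']:
    im=robot.camera(c); cv2.imwrite(f'pics/{c}7.png',im[:,:,::-1])
a=cv2.imread('pics/top7.png')[90:300,130:390];b=cv2.imread('pics/scene7.png')[150:360,190:450]
cv2.imwrite('pics/both7.png',cv2.resize(np.hstack([a,b]),None,fx=1.5,fy=1.5))
E
```

```text
time_s: 12.05
ee_pos: [0.6602, 0.194, 0.1059]
tool_rot: [[1.0, 0.024, -0.007], [0.024, -1.0, -0.003], [-0.007, 0.003, -1.0]]
contact_force: [-0.1, -0.5, 0.2]
opening: 0.0001
[ 0.0242  0.6244 -0.5532  1.3848  0.3308  1.2329 -2.1034]
0.16 [0.6429 0.2118] [-16.9287 -18.1206   0.0805]
0.4 [0.6247 0.2252] [-34.7329 -32.0099   0.1782]
0.6 [0.6068 0.2325] [-52.4658 -39.7315   0.2909]
0.8 [0.5909 0.2361] [-68.3463 -43.6553   0.3994]
1.0 [0.5761 0.2371] [-83.0494 -45.0153   0.5055]
1.1 [0.5685 0.2366] [-90.6907 -44.6631   0.5634]
1.2 [0.5608 0.2353] [-98.4402 -43.5549   0.6239]
1.25 [0.5569 0.2343] [-102.3314  -42.7034    0.6551]
```

View pics/both7.png

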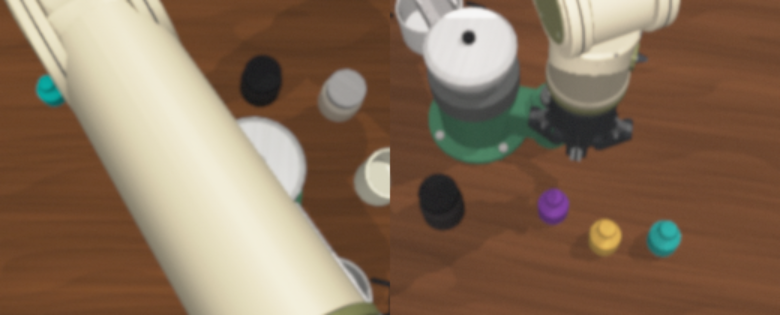

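```bash
python3 -m creep '[{"claw":-1,"dx":-8,"dy":-9,"dz":0,"spin":0},{"claw":-1,"dx":-9,"dy":-9,"dz":0,"spin":0},{"claw":-1,"dx":-6,"dy":-5,"dz":0,"spin":0},{"claw":-1,"dx":-6,"dy":-5,"dz":0,"spin":0},{"claw":-1,"dx":-6,"dy":-4,"dz":0,"spin":0}]'
python3 -m creep '[{"claw":-1,"dx":-6,"dy":-3,"dz":0,"spin":0},{"claw":-1,"dx":-6,"dy":-3,"dz":0,"spin":0},{"claw":-1,"dx":-6,"dy":-2,"dz":0,"spin":0},{"claw":-1,"dx":-6,"dy":-2,"dz":0,"spin":0},{"claw":-1,"dx":-6,"dy":-1,"dz":0,"spin":0},{"claw":-1,"dx":0,"dy":0,"dz":0,"spin":0}]'
python3 - <<'E'
from h import *
for c in ['scene']:
    im=robot.camera(c); cv2.imwrite(f'pics/{c}8.png',im[:,:,::-1])
b=cv2.imread('pics/scene8.png')[100:310,150:430]
cv2.imwrite('pics/s8.png',cv2.resize(b,None,fx=2.5,fy=2.5))
E
```

```text
time_s: 12.65
ee_pos: [0.6269, 0.2272, 0.1116]
tool_rot: [[1.0, 0.027, 0.001], [0.027, -1.0, -0.0], [0.001, 0.0, -1.0]]
contact_force: [0.6, -0.4, 1.0]
opening: 0.0001
time_s: 13.25
ee_pos: [0.5958, 0.2375, 0.111]
tool_rot: [[1.0, 0.027, -0.001], [0.027, -1.0, 0.0], [-0.001, -0.0, -1.0]]
contact_force: [-0.4, -0.2, -0.5]
opening: -0.0003
```

View pics/s8.png

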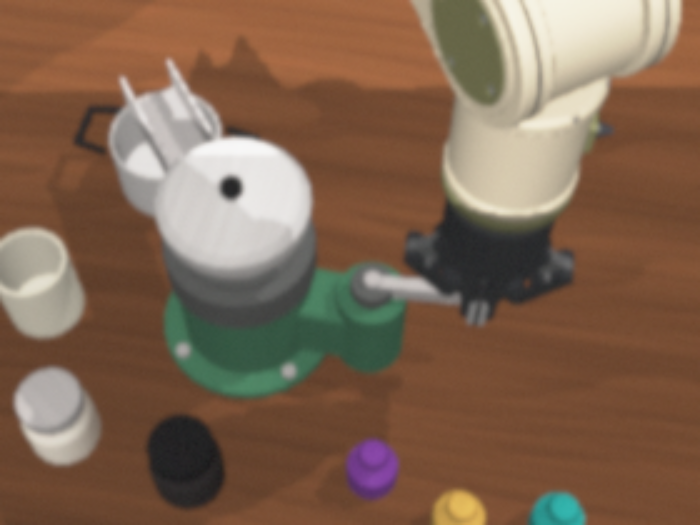

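```bash
python3 -m creep '[{"claw":-1,"dx":-6,"dy":0,"dz":0,"spin":0},{"claw":-1,"dx":-6,"dy":0,"dz":0,"spin":0},{"claw":-1,"dx":-6,"dy":0,"dz":0,"spin":0},{"claw":-1,"dx":-5,"dy":0,"dz":0,"spin":0},{"claw":-1,"dx":-3,"dy":0,"dz":0,"spin":0},{"claw":-1,"dx":0,"dy":0,"dz":0,"spin":0}]'
python3 -m creep '[{"claw":-1,"dx":-3,"dy":1,"dz":0,"spin":0},{"claw":-1,"dx":-2,"dy":1,"dz":0,"spin":0},{"claw":-1,"dx":0,"dy":0,"dz":0,"spin":0}]'
python3 -m creep '[{"claw":-1,"dx":-2,"dy":1,"dz":0,"spin":0},{"claw":-1,"dx":0,"dy":0,"dz":0,"spin":0}]'
```

```text
time_s: 13.9
ee_pos: [0.5702, 0.2365, 0.1111]
tool_rot: [[1.0, 0.027, -0.0], [0.027, -1.0, -0.0], [-0.0, 0.0, -1.0]]
contact_force: [-0.0, 0.1, -0.2]
opening: -0.0
time_s: 14.2
ee_pos: [0.5655, 0.2342, 0.111]
tool_rot: [[1.0, 0.027, -0.0], [0.027, -1.0, -0.0], [-0.0, 0.0, -1.0]]
contact_force: [0.1, 0.9, 0.5]
opening: -0.0004
time_s: 14.4
ee_pos: [0.5637, 0.233, 0.111]
tool_rot: [[1.0, 0.027, -0.0], [0.027, -1.0, -0.0], [-0.0, 0.0, -1.0]]
contact_force: [-0.0, 0.5, 0.3]
opening: -0.0
```

```bash
for i in 1; do python3 -m creep '[{"claw":-1,"dx":-2,"dy":1,"dz":0,"spin":0},{"claw":-1,"dx":0,"dy":0,"dz":0,"spin":0}]'; done
python3 -m creep '[{"claw":-1,"dx":-2,"dy":1,"dz":0,"spin":0},{"claw":-1,"dx":0,"dy":0,"dz":0,"spin":0}]'
```

```text
time_s: 14.6
ee_pos: [0.5617, 0.232, 0.111]
tool_rot: [[1.0, 0.027, -0.0], [0.027, -1.0, -0.0], [-0.0, 0.0, -1.0]]
contact_force: [-0.4, 0.3, 0.5]
opening: 0.0
time_s: 14.8
ee_pos: [0.5597, 0.231, 0.111]
tool_rot: [[1.0, 0.027, -0.0], [0.027, -1.0, -0.0], [-0.0, 0.0, -1.0]]
contact_force: [0.1, 1.0, -0.6]
opening: 0.0002
```

```bash
python3 -m creep '[{"claw":-1,"dx":-1,"dy":1,"dz":0,"spin":0},{"claw":-1,"dx":0,"dy":0,"dz":0,"spin":0}]'
```

```text
time_s: 15.0
ee_pos: [0.5589, 0.23, 0.111]
tool_rot: [[1.0, 0.027, 0.0], [0.027, -1.0, -0.0], [0.0, 0.0, -1.0]]
contact_force: [0.7, 2.3, -0.2]
opening: 0.0001
```

```bash
python3 -m creep '[{"claw":-1,"dx":-1,"dy":1,"dz":0,"spin":0},{"claw":-1,"dx":0,"dy":0,"dz":0,"spin":0}]'
python3 - <<'E'
from h import *
for c in ['scene']:
    im=robot.camera(c); cv2.imwrite(f'pics/{c}9.png',im[:,:,::-1])
print(robot.get_obs()['contact_force'])
b=cv2.imread('pics/scene9.png')[130:280,240:440]
cv2.imwrite('pics/s9.png',cv2.resize(b,None,fx=3.5,fy=3.5,interpolation=cv2.INTER_CUBIC))
E
```

```text
time_s: 15.2
ee_pos: [0.5579, 0.2289, 0.111]
tool_rot: [[1.0, 0.027, 0.0], [0.027, -1.0, -0.0], [0.0, 0.0, -1.0]]
contact_force: [0.5, 1.2, 0.7]
opening: 0.0
[ 0.45970391  1.07603558 -0.999113  ]
```

View pics/s9.png

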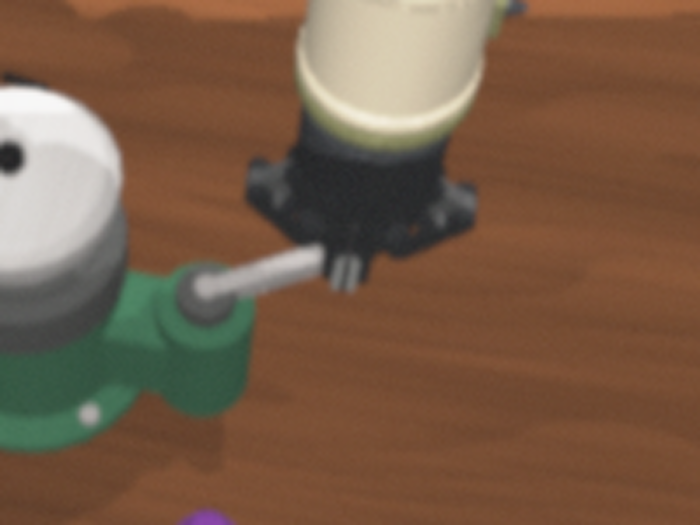

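```bash
python3 -m creep '[{"claw":-1,"dx":-2,"dy":1,"dz":0,"spin":0},{"claw":-1,"dx":0,"dy":0,"dz":0,"spin":0}]'
```

```text
time_s: 15.45
ee_pos: [0.5558, 0.2279, 0.111]
tool_rot: [[1.0, 0.027, -0.0], [0.027, -1.0, -0.0], [-0.0, 0.0, -1.0]]
contact_force: [0.7, 1.9, -0.2]
opening: 0.0
```

```bash
python3 -m creep '[{"claw":-1,"dx":-2,"dy":1,"dz":0,"spin":0},{"claw":-1,"dx":0,"dy":0,"dz":0,"spin":0}]'
```

```text
time_s: 15.65
ee_pos: [0.5544, 0.2271, 0.1112]
tool_rot: [[1.0, 0.027, 0.001], [0.027, -1.0, 0.001], [0.001, -0.001, -1.0]]
contact_force: [3.7, 2.4, -1.4]
opening: -0.0001
```

```bash
python3 -m creep '[{"claw":-1,"dx":-2,"dy":1,"dz":0,"spin":0},{"claw":-1,"dx":0,"dy":0,"dz":0,"spin":0}]'
```

```text
time_s: 15.85
ee_pos: [0.5538, 0.2268, 0.1115]
tool_rot: [[1.0, 0.027, 0.004], [0.026, -1.0, 0.002], [0.004, -0.002, -1.0]]
contact_force: [10.6, 7.3, -5.2]
opening: -0.0003
```

```bash
python3 -m creep '[{"claw":-1,"dx":4,"dy":-2,"dz":0,"spin":0},{"claw":-1,"dx":15,"dy":-9,"dz":0,"spin":0},{"claw":-1,"dx":20,"dy":-12,"dz":0,"spin":0},{"claw":-1,"dx":0,"dy":0,"dz":-40,"spin":0},{"claw":-1,"dx":0,"dy":0,"dz":-40,"spin":0},{"claw":-1,"dx":0,"dy":0,"dz":-40,"spin":0},{"claw":-1,"dx":0,"dy":-45,"dz":-40,"spin":0},{"claw":-1,"dx":0,"dy":-45,"dz":0,"spin":0},{"claw":-1,"dx":0,"dy":-45,"dz":0,"spin":0},{"claw":-1,"dx":0,"dy":0,"dz":0,"spin":0}]'
python3 - <<'E'
from h import *
for c in ['scene','top']:
    im=robot.camera(c); cv2.imwrite(f'pics/{c}10.png',im[:,:,::-1])
print(robot.get_obs()['q'])
E
```

```text
time_s: 16.85
ee_pos: [0.5831, 0.384, 0.263]
tool_rot: [[0.999, 0.035, -0.004], [0.035, -0.999, 0.002], [-0.004, -0.002, -1.0]]
contact_force: [-1.5, 0.6, 0.0]
opening: 0.0005
[-0.24723005  0.55889828 -0.6306619   1.15632179  0.31800912  1.52235064
 -2.36015635]
```

View pics/scene10.png

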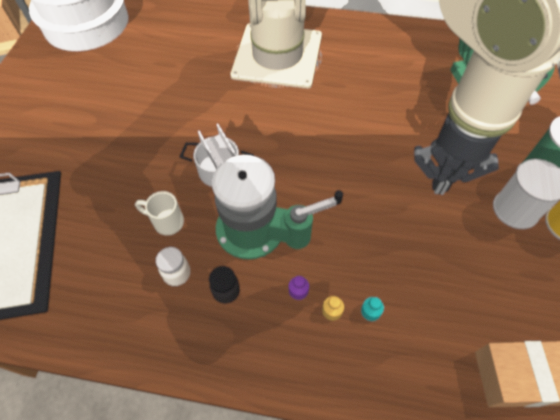

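View pics/top10.png

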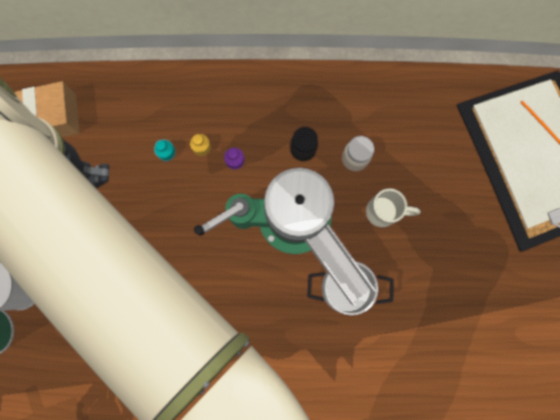

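```bash
python3 - <<'E'
from fit import *
pv=tri([('top',(240,206)),('scene',(298.6,212.5))]); 
for k,a,b in [('top',(199,230),(198.6,182.3)),('scene',(338.5,196),(335.2,231.4))]:
    P=np.array([.5813,.1518])
    t=[np.arctan2(*(atz(k,q,.135)[:2]-P)[::-1]) for q in (b,a)]; print(k,'gate angles start/end',np.array(t)+1.6253-np.pi+.6,'swing',t[1]-t[0])
for c in ['top','scene']:
    d=cv2.absdiff(cv2.imread(f'pics/{c}5.png'),cv2.imread(f'pics/{c}10.png')).max(2)
    R={'top':{'mouth':(330,260,390,320),'mug':(365,185,425,230),'jar':(340,130,378,172),'wt':(188,132,212,156)},'scene':{'mouth':(185,115,245,190),'mug':(130,185,185,240),'jar':(155,245,192,290),'wt':(318,292,350,322)}}[c]
    for k,(x0,y0,x1,y1) in R.items():
        A=cv2.cvtColor(cv2.imread(f'pics/{c}5.png')[y0:y1,x0:x1],6).astype(np.float32);B=cv2.cvtColor(cv2.imread(f'pics/{c}10.png')[y0:y1,x0:x1],6).astype(np.float32)
        print(c,k,'shift px',cv2.phaseCorrelate(A,B))
    A=cv2.imread(f'pics/{c}0.png');
    for k in ('mug','jar','wt'):
        x0,y0,x1,y1=R[k]; B=cv2.imread(f'pics/{c}10.png'); print(c,k,'vs start',cv2.phaseCorrelate(cv2.cvtColor(A[y0:y1,x0:x1],6).astype(np.float32),cv2.cvtColor(B[y0:y1,x0:x1],6).astype(np.float32))[0])
a=cv2.imread('pics/top10.png')[170:330,180:400];b=cv2.imread('pics/scene10.png')[110:270,150:370]
cv2.imwrite('pics/both10.png',cv2.resize(np.hstack([a,b]),None,fx=1.8,fy=1.8,interpolation=cv2.INTER_CUBIC))
E
```

```text
top gate angles start/end [0.1624 1.2705] swing 1.1080570466697282
scene gate angles start/end [0.1552 1.115 ] swing 0.959727442606275
top mouth shift px ((-0.02941379285994472, 0.0005931222232291589), 1.005759178267585)
top mug shift px ((-0.02635788287962626, 0.5497611449261406), 0.9345216041141086)
top jar shift px ((0.09868083835039343, 0.4048010463614169), 0.9575672184096442)
top wt shift px ((0.2381902143850816, -0.11927211538490567), 0.9535155950321091)
top mug vs start (0.029395915298461972, 0.5773798640505774)
top jar vs start (0.09646547761827051, 0.3847990453480108)
top wt vs start (0.095920181207374, -0.14691279137030655)
scene mouth shift px ((0.07890900137245893, 0.48780974120979437), 0.9817207635773553)
scene mug shift px ((-0.12804449332559287, 0.09961651347470024), 0.9170770454406738)
scene jar shift px ((-0.04272980884288202, 0.499425406964388), 0.9265085758103264)
scene wt shift px ((0.13692019465031713, -0.02293323301472938), 0.9592171743512153)
scene mug vs start (-0.08764201651113268, 0.09450113404876603)
scene jar vs start (-0.06463842515940499, 0.4460234108036012)
scene wt vs start (0.07653007820352009, -0.303583694951552)
```

View pics/both10.png

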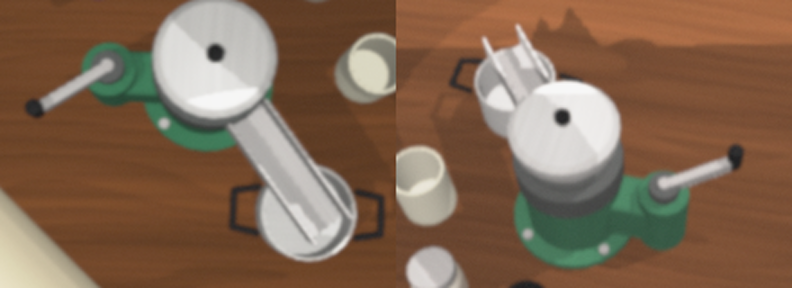

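```bash
python3 -c "
from plant import robot
print(robot.get_obs()['time_s'],robot.get_obs()['contact_force']); print(robot.finish_job())"
```

```text
16.95 [ 0.67760966 -0.53475293  1.26408824]
the job is handed in; nothing more can be done
None
```

I pushed the chute over the pot first, then the gate lever to its open stop, and handed the job in at about 17 s. No verdict is reported. The gripper was shut throughout and touched only the chute wall and the lever.

- **Chute:** I pushed it in two stages. Both cameras then put the mouth about 1 mm to one side of the line from the drum axis to the pot's centre. Along the chute, the point under the mouth lies about 7 mm beyond the pot's centre; the chute cannot be moved in that direction. I saw no movement of the chute afterwards. The walls' direction in the image, checked after the first push, read about 0.05–0.08 rad differently from the mouth's bearing. I relied on the mouth's position.
- **Gate:** I pushed until the lever stopped moving. A 2 mm step moved the finger only 0.6 mm, and the push force rose to about 13 N, square to the lever. The cameras disagreed on the final angle, reading 1.27 rad (top) and 1.12 rad (scene) against the 1.2 rad stop. I relied on the contact force.
- **Other objects:** Comparing pictures, the mug, jar and brass weight shifted by at most about 0.6 pixel. I put that down to the arm's shadow. The pot's centre read the same as at the start after the first push, and the picture around it did not shift between the chute push and the end.
- **Robot:** At the end it was clear of everything, with only sensor noise on the force reading.

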